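Load the solder nests with round connector shells

TASK

Load the solder nests: put each of the four round black connector shells upright and flat on the floor of the pocket of its own nest, the biggest shell in the biggest nest and so on down. Load them in order of size, the biggest first and the smallest last, and set each one down gently rather than letting it drop. Leave the two square connectors standing where they are.

Things in the scene. Friction and masses are not known exactly. Their poses are not given: they have to be found in the camera images.
- shell_small: The smallest of the four round connector shells, loose, standing upright on the bench: black plastic, a plain barrel 16 mm in diameter on a round foot flange 24 mm in diameter and 7 mm thick, 36 mm tall in all, grey face with brass pins on top. Solid for handling; grip it by the barrel, anywhere above the flange. Origin: centre of its underside, z up.
- shell_medium: The second smallest of the four round connector shells, loose, standing upright on the bench: black plastic, a plain barrel 29 mm in diameter on a round foot flange 37 mm in diameter and 7 mm thick, 39 mm tall in all, grey face with brass pins on top. Solid for handling; grip it by the barrel, anywhere above the flange. Origin: centre of its underside, z up.
- shell_large: The second largest of the four round connector shells, loose, standing upright on the bench: black plastic, a plain barrel 42 mm in diameter on a round foot flange 50 mm in diameter and 7 mm thick, 42 mm tall in all, grey face with brass pins on top. Solid for handling; grip it by the barrel, anywhere above the flange. Origin: centre of its underside, z up.
- shell_largest: The largest of the four round connector shells, loose, standing upright on the bench: black plastic, a plain barrel 55 mm in diameter on a round foot flange 63 mm in diameter and 7 mm thick, 45 mm tall in all, grey face with brass pins on top. Solid for handling; grip it by the barrel, anywhere above the flange. Origin: centre of its underside, z up.
- nest_small: The smallest of the four solder nests, fixed to the bench, for the shell with the 24 mm flange: a square aluminium plate 54 mm wide and 10 mm high, with one round open pocket (dark floor) 40 mm in diameter in its middle, 6 mm deep, its floor 4 mm above the bench. Origin: centre of the plate's underside, on the pocket's axis, at bench level, z up; x and y along its sides.
- nest_medium: The second smallest of the four solder nests, fixed to the bench, for the shell with the 37 mm flange: a square aluminium plate 67 mm wide and 10 mm high, with one round open pocket (dark floor) 53 mm in diameter in its middle, 6 mm deep, its floor 4 mm above the bench. Origin: centre of the plate's underside, on the pocket's axis, at bench level, z up; x and y along its sides.
- nest_large: The second largest of the four solder nests, fixed to the bench, for the shell with the 50 mm flange: a square aluminium plate 80 mm wide and 10 mm high, with one round open pocket (dark floor) 66 mm in diameter in its middle, 6 mm deep, its floor 4 mm above the bench. Origin: centre of the plate's underside, on the pocket's axis, at bench level, z up; x and y along its sides.
- nest_largest: The largest of the four solder nests, fixed to the bench, for the shell with the 63 mm flange: a square aluminium plate 93 mm wide and 10 mm high, with one round open pocket (dark floor) 79 mm in diameter in its middle, 6 mm deep, its floor 4 mm above the bench. Origin: centre of the plate's underside, on the pocket's axis, at bench level, z up; x and y along its sides.
- square_small: One of two square connectors, loose, to be left alone: black plastic block 30 by 30 mm, 38 mm tall, grey top with four brass pins. Origin: centre of its underside, z up.
- square_large: One of two square connectors, loose, to be left alone: black plastic block 46 by 46 mm, 38 mm tall, grey top with four brass pins. Origin: centre of its underside, z up.
There are look-alikes about, which are no part of the job. What is shaped like the shell_small but turquoise is not meant.

How it is judged:
On the way, in this order (a step that is already met when the one before it is completed fails the run):
1. the largest shell stands in its nest, released (horizontal distance between shell_largest and nest_largest below 0.012 m and z of shell_largest in the frame of nest_largest between 0.001 and 0.0075 m and angle between shell_largest's own z axis and vertical below 0.1 rad and linear speed of shell_largest below 0.02 m/s and contact force between the fingers and shell_largest below 0.1 N), for 0.2 s.
2. the second largest shell stands in its nest, released (horizontal distance between shell_large and nest_large below 0.012 m and z of shell_large in the frame of nest_large between 0.001 and 0.0075 m and angle between shell_large's own z axis and vertical below 0.1 rad and linear speed of shell_large below 0.02 m/s and contact force between the fingers and shell_large below 0.1 N), for 0.2 s.
3. the second smallest shell stands in its nest, released (horizontal distance between shell_medium and nest_medium below 0.012 m and z of shell_medium in the frame of nest_medium between 0.001 and 0.0075 m and angle between shell_medium's own z axis and vertical below 0.1 rad and linear speed of shell_medium below 0.02 m/s and contact force between the fingers and shell_medium below 0.1 N), for 0.2 s.
4. the smallest shell stands in its nest, released (horizontal distance between shell_small and nest_small below 0.012 m and z of shell_small in the frame of nest_small between 0.001 and 0.0075 m and angle between shell_small's own z axis and vertical below 0.1 rad and linear speed of shell_small below 0.02 m/s and contact force between the fingers and shell_small below 0.1 N), for 0.2 s.
At the end, for the whole second after the job is handed in: Every round shell stands upright (within 0.1 rad) on the pocket floor of the nest of its own size, its axis within 12 mm of the nest's and its underside 1 to 7.5 mm above the bench, released and at rest; they were loaded from the biggest to the smallest; the square connectors are at rest (all of step 1 and all of step 2 and all of step 3 and all of step 4 and linear speed of each of square_small, square_large below 0.02 m/s); the robot touches nothing.
It fails at once if a round shell is let go more than 30 mm above the bench ((height (world z) of shell_small above 0.03 m and contact force between the fingers and shell_small below 0.02 N) or (height (world z) of shell_medium above 0.03 m and contact force between the fingers and shell_medium below 0.02 N) or (height (world z) of shell_large above 0.03 m and contact force between the fingers and shell_large below 0.02 N) or (height (world z) of shell_largest above 0.03 m and contact force between the fingers and shell_largest below 0.02 N)).
It fails at once if a square connector is shifted more than 15 mm or tipped (distance of any of square_small, square_large from where it was at the start of the episode above 0.015 m or angle between any of square_small, square_large's own z axis and vertical above 0.3 rad).
It also fails if it takes over 118 s, if anything falls off the work surface, if the arm or the gripper's body presses on something with over 40 N, if the wrist force passes 120 N, or if a joint passes its speed limit or range.

ROBOT

A 6-joint arm with a two-finger parallel gripper is mounted at the origin on the work surface. World frame = base frame: x ahead of the robot, y to its left, z up, the work surface at z = 0. Lengths are in m, angles in rad, forces in N, time in s.
With the tool pointing down it reaches from about 0.3 to 0.875 m from the base axis. Payload 4.2 kg.
Tool frame: the origin (TCP) lies between the finger pads; the fingertips stand 17 mm ahead of it and the grasp point (between the pads) lies 2 mm behind it (bot.tip_extent is the distance from the TCP to the fingertips, in m); z points along the fingers, y is the line along which they close (so a half turn about z gives the same grasp; the last joint's range is limited). The gripper opens to 85 mm and grips with 20 to 120 N. Pads are 22 mm wide; open, the fingers measure 114 mm over their backs; the gripper's body (76 mm by 85 mm) begins 54 mm behind the grasp point. The pads swing forward as they close: fully open they stand 13 mm farther back than shut.
Start: joints at [1.109, 0.32, 1.565, -0, 1.257, -0.02], TCP at [0.246, 0.52, 0.248] pointing down, gripper open.
Joint ranges: [-3.11, 3.11], [-0.84, 2.01], [0.21, 2.61], [-1.34, 4.49], [0.05, 2.63], [-2.56, 2.56]. Speed limits (rad/s): [2.57, 2.57, 3.14, 3.14, 3.14, 3.14].

INTERFACE

Orientations are given as a unit quaternion [x, y, z, w].
In Python, from workcell import bot gives the robot as it stands. The module is installed in compiled form; this text tells all that it offers. Calls block until the motion is done:
- bot.move_to(position, orientation): joint-space move of the TCP to a pose.
- bot.move_straight(position, feed=0.15, attitude=None): straight line of the TCP; attitude=None keeps the orientation; feed is the mean speed in m/s.
- bot.set_joints(angles): joint-space move.
- bot.release() and bot.grasp(): open the fingers fully, or close them until they stop; the grip force is fixed at half the most.
- bot.hold(seconds).
- bot.solve_ik(position, orientation): joint angles nearest the present ones, or None.
- bot.sense(): the state.
- bot.grab_frame(name): name is "side" or "top"; returns a dict with "frame" (400x640x3 uint8, red, green, blue), "vertical_fov" (degrees; the focal length in pixels is half the picture's height over the tangent of half this angle, whatever the lens; pixels are square), "cx", "cy" (the principal point, pixels), "k1" (the pictures are not rectified: a ray, as slopes to the right and down, at radius r is drawn at 1 + k1 r^2 times it, then the intrinsics apply), "camera_from_world" (4x4, takes a point from world to camera coordinates). Camera axes: x right, y down, z forward; pixel columns grow to the right and rows downward; lengths in m; the calibration is good to about 2 mm. A picture is of the moment at which its call begins. There is no depth.
A pose or a line that the arm cannot do raises bot.MotionError and nothing moves.
- bot.finish_job(): hands the job in; it is judged then, once.
Trained networks look in a picture, given as the dict that the camera call returned (one of the last four; its "shot" number tells which), for a name from the list of things; names that differ only in an ending like _2 or _b are one class to them, and where a whole thing is asked for, a point or a joint stands for the part that bears it (a point fixed in the world has none). Each returns a list of dicts, best first, with "score" (0 to 1); they miss things now and then, are a little off and sometimes report something else, mostly with a low value. They report only what shows in the picture. A call takes as long as a camera call. They do not tell look-alikes from the thing itself.
- bot.look_for(label, picture): "point" ([x, y, z] in m, in world coordinates, good to about 4 mm: the middle of the surface that is visible of it).
- bot.silhouettes(label, picture): "pixels" (400x640 bool, what is visible of it).
- bot.landmark_of(label, picture): "point" ([x, y, z] in m, in world coordinates, good to about 4 mm: a listed point, or the origin of a listed thing).
The state is a dict: "time_s": time; "joint_positions": joint angles; "qd": joint speeds; "tau": joint torques, N m; "tcp_pos": TCP position; "tcp_rot": TCP orientation; "ft_force": force on the tool from outside, world axes, zero at the start; "moment": the same for the moment, N m; "opening": opening from 0.0 (shut) to 1.0 (fully open); "gripper_force": force on a finger pad.
Only numpy, scipy, OpenCV 4.12 (cv2) and the standard library are available. Lean on these libraries where they do the work, as an engineer would, in place of code of your own. Each camera call takes 0.05 s, during which the arm holds its last target. There are 200 camera calls.

## Working session

There is one attempt and no reset: what is moved stays moved. The work goes in short steps, each a Python script; the robot and the scene stay as the last script left them, time stands still between calls to the robot, and variables do not carry over. Pictures are saved under pics/ and viewed, at most 14 in all, crops included, and the job is handed in when it is done.

```bash
mkdir -p pics
python3 - <<'E'
from workcell import bot
import cv2,numpy as np
for n in("top","side"):
    p=bot.grab_frame(n); cv2.imwrite(f"pics/{n}0.png",p["frame"][:,:,::-1])
    print(n,p["vertical_fov"],p["cx"],p["cy"],p["k1"],np.round(p["camera_from_world"],3).tolist())
    for l in["shell_small","shell_medium","shell_large","shell_largest","nest_small","nest_medium","nest_large","nest_largest","square_small","square_large"]:
        print(l,[(np.round(d["point"],3).tolist(),round(d["score"],2)) for d in bot.landmark_of(l,p)])
s=bot.sense();print(s["time_s"],s["tcp_rot"])
E
```

```text
top 42.05539924311274 326.15083790910376 205.22077378394647 -0.13289564260340897 [[-0.018, -0.999, -0.028, 0.026], [-0.992, 0.022, -0.126, 0.502], [0.127, 0.026, -0.992, 1.209], [0.0, 0.0, 0.0, 1.0]]
shell_small [([0.63, -0.132, 0.001], 0.55), ([0.58, -0.078, -0.002], 0.46)]
shell_medium []
shell_large [([0.586, 0.273, -0.002], 0.57)]
shell_largest [([0.511, 0.411, 0.001], 0.62)]
nest_small [([0.446, -0.167, -0.003], 0.92)]
nest_medium [([0.369, 0.274, -0.002], 0.8)]
nest_large [([0.473, 0.0, 0.001], 0.77), ([0.445, -0.166, -0.004], 0.47)]
nest_largest [([0.43, 0.146, -0.007], 0.92)]
square_small [([0.604, -0.278, -0.005], 0.55)]
square_large [([0.632, 0.143, 0.001], 0.68)]
side 56.5601923111921 323.91380014630886 198.4560350729262 0.008726129438627996 [[0.982, -0.188, -0.014, -0.482], [-0.136, -0.657, -0.741, 0.089], [0.13, 0.73, -0.671, 0.859], [0.0, 0.0, 0.0, 1.0]]
shell_small [([0.628, -0.129, -0.001], 0.69), ([0.583, -0.081, -0.001], 0.68)]
shell_medium [([0.66, 0.006, -0.0], 0.73)]
shell_large [([0.586, 0.277, 0.003], 0.57)]
shell_largest [([0.513, 0.409, 0.0], 0.92)]
nest_small [([0.449, -0.167, -0.002], 0.97)]
nest_medium [([0.37, 0.278, 0.002], 0.81)]
nest_large [([0.475, 0.001, -0.0], 0.69)]
nest_largest [([0.431, 0.144, 0.001], 0.95)]
square_small [([0.604, -0.281, 0.0], 0.76)]
square_large [([0.628, 0.138, 0.0], 0.85)]
1.1 [2.19097105e-01 9.75703058e-01 3.03686092e-05 8.20658225e-06]
```

View pics/top0.png

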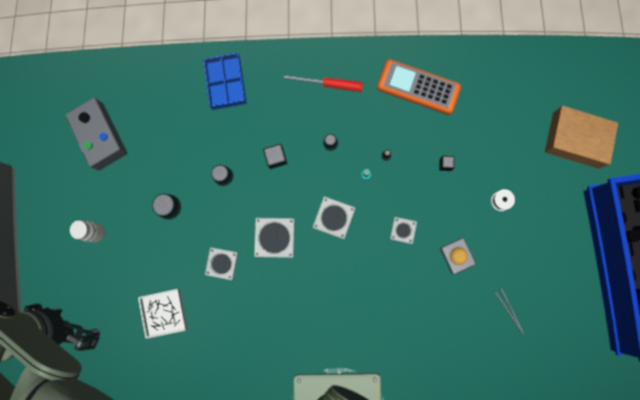

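View pics/side0.png

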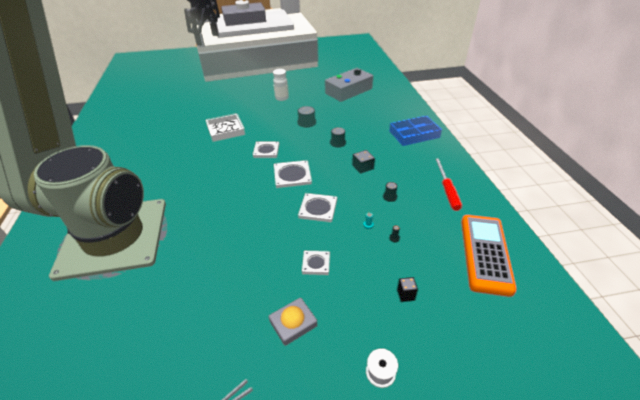

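The top view shows, in black, the largest shell at (164,206), large at (221,174), medium at (330,142) and small at (387,155). The nests are at (274,238) largest, (333,217) large, (221,263) medium and (403,231) small. The squares are at (275,156) and (447,162).

There are two candidates for shell_small: black at (387,155) and turquoise at (366,174). The black one fits the description. I'll confirm it with a crop and fit poses from the silhouettes.

```bash
cat > h.py <<'E'
from workcell import bot
import cv2,numpy as np
from scipy.optimize import least_squares
DIM={"small":(16,24,36,54),"medium":(29,37,39,67),"large":(42,50,42,80),"largest":(55,63,45,93)}
def project(p,X):
    T=p["camera_from_world"];c=X@T[:3,:3].T+T[:3,3];s=c[:,:2]/c[:,2:]
    s=s*(1+p["k1"]*(s**2).sum(1,keepdims=True))
    return s*200/np.tan(np.radians(p["vertical_fov"])/2)+[p["cx"],p["cy"]]
def parts(name,xy):
    kind,sz=name.split("_");b,f,h,w=np.array(DIM[sz])/1e3
    a=np.linspace(0,2*np.pi,40)
    ring=lambda r,z:np.c_[xy[0]+r*np.cos(a),xy[1]+r*np.sin(a),0*a+z]
    if kind=="shell":return[np.r_[ring(f/2,0),ring(f/2,.007)],np.r_[ring(b/2,.007),ring(b/2,h)]]
    return[np.r_[ring(w/2,0),ring(w/2,.01)]]   # centroid only: square ~ disc
def model_c(p,name,xy):
    m=np.zeros((1600,2560),np.uint8)
    for q in parts(name,xy):
        cv2.fillConvexPoly(m,cv2.convexHull(np.round(project(p,q)*4+1.5).astype(np.int32)),1)
    M=cv2.moments(m,True);return (np.array([M["m10"],M["m01"]])/M["m00"]-1.5)/4
def fit(p,name,guess):
    """xy whose modelled silhouette centroid matches the network's silhouette nearest the guess"""
    g=project(p,np.array([[*guess,.01]]))[0];best=None
    for d in bot.silhouettes(name,p):
        v,u=np.nonzero(d["pixels"])
        if len(u) and np.hypot(*(np.array([u.mean(),v.mean()])-g))<12: best=np.array([u.mean(),v.mean()]);break
    if best is None:return None
    return least_squares(lambda x:model_c(p,name,x)-best,guess,diff_step=.01).x
def quat(phi):
    a=(phi+np.pi/2)/2;return np.array([np.cos(a),np.sin(a),0,0])
E
python3 - <<'E'
from h import *
G={"shell_small":(.629,-.13),"shell_medium":(.66,.006),"shell_large":(.586,.275),"shell_largest":(.512,.41),"nest_small":(.448,-.167),"nest_medium":(.37,.276),"nest_large":(.474,0),"nest_largest":(.43,.145)}
P=[bot.grab_frame(n) for n in("top","side")]
for k,g in G.items(): print(k,g,[None if (r:=fit(p,k,g)) is None else np.round(r,4).tolist() for p in P])
print(bot.tip_extent)
a=P[0]["frame"][125:190,340:420];b=P[1]["frame"][200:265,345:425]
cv2.imwrite("pics/crop.png",cv2.resize(np.hstack([a,b])[:,:,::-1],None,fx=5,fy=5,interpolation=cv2.INTER_CUBIC))
for k in["small","medium","large","largest"]:
    for phi in np.radians(range(-90,91,30)):
        J=[bot.solve_ik([*G[n+k],z],quat(phi)) for n in("shell_","nest_") for z in(.03,.13)]
        print(k,round(np.degrees(phi)),[None if j is None else round(j[5],1) for j in J])
E
```

```text
shell_small (0.629, -0.13) [[0.6289, -0.1348], None]
shell_medium (0.66, 0.006) [[0.6624, 0.0035], [0.6618, 0.0055]]
shell_large (0.586, 0.275) [[0.5867, 0.2735], [0.5844, 0.2746]]
shell_largest (0.512, 0.41) [[0.5118, 0.4124], [0.5105, 0.41]]
nest_small (0.448, -0.167) [[0.4415, -0.1675], [0.4405, -0.1663]]
nest_medium (0.37, 0.276) [[0.37, 0.2761], [0.3658, 0.2744]]
nest_large (0.474, 0) [[0.4758, 0.0], [0.4741, 0.0]]
nest_largest (0.43, 0.145) [None, [0.4293, 0.145]]
0.017
small -90 [np.float64(1.3), np.float64(1.3), np.float64(1.2), np.float64(1.2)]
small -60 [np.float64(0.8), np.float64(0.8), np.float64(0.7), np.float64(0.7)]
small -30 [np.float64(0.3), np.float64(0.3), np.float64(0.1), np.float64(0.1)]
small 0 [np.float64(-0.2), np.float64(-0.2), np.float64(-0.4), np.float64(-0.4)]
small 30 [np.float64(-0.7), np.float64(-0.7), np.float64(-0.9), np.float64(-0.9)]
small 60 [np.float64(-1.3), np.float64(-1.3), np.float64(-1.4), np.float64(-1.4)]
small 90 [np.float64(-1.8), np.float64(-1.8), np.float64(-2.0), np.float64(-2.0)]
medium -90 [np.float64(1.6), np.float64(1.6), np.float6
[... 945 characters left out ...]
t64(-0.6), np.float64(-1.1), np.float64(-1.1)]
large 90 [np.float64(-1.1), np.float64(-1.1), np.float64(-1.6), np.float64(-1.6)]
largest -90 [np.float64(2.2), np.float64(2.2), np.float64(1.9), np.float64(1.9)]
largest -60 [np.float64(1.7), np.float64(1.7), np.float64(1.3), np.float64(1.3)]
largest -30 [np.float64(1.2), np.float64(1.2), np.float64(0.8), np.float64(0.8)]
largest 0 [np.float64(0.7), np.float64(0.7), np.float64(0.3), np.float64(0.3)]
largest 30 [np.float64(0.1), np.float64(0.1), np.float64(-0.2), np.float64(-0.2)]
largest 60 [np.float64(-0.4), np.float64(-0.4), np.float64(-0.7), np.float64(-0.7)]
largest 90 [np.float64(-0.9), np.float64(-0.9), np.float64(-1.3), np.float64(-1.3)]
```

View pics/crop.png

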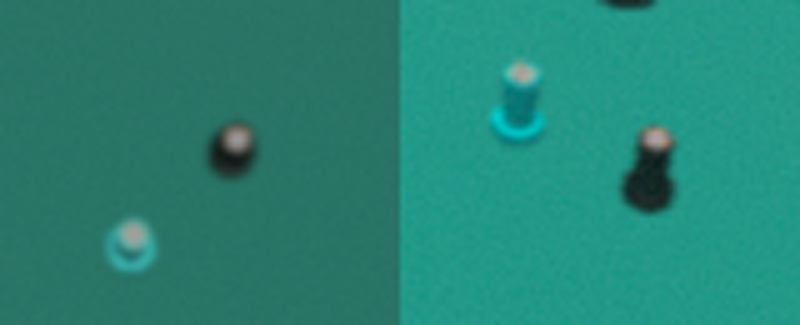

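The crop shows the black shell (top-view px (387,155)) against a turquoise look-alike at (366,174), so the black one is shell_small. nest_small disagrees between methods, so I'll check with a colour segmentation.

```bash
cat >> h.py <<'E'
def fit2(p,name,guess,ret=False):
    """same, with the non-green blob as the silhouette"""
    f=p["frame"].astype(int);m=((f[...,1]-f[...,0])<.33*f[...,1]).astype(np.uint8)
    n,l,st,c=cv2.connectedComponentsWithStats(m)
    i=1+np.argmin(np.hypot(*(c[1:]-project(p,np.array([[*guess,.015]]))[0]).T)+100*(st[1:,4]<25))
    x=least_squares(lambda x:model_c(p,name,x)-c[i],guess,diff_step=.01).x
    return np.r_[x,st[i,4]]
E
python3 - <<'E'
from h import *
G={"shell_small":(.629,-.13),"shell_medium":(.66,.006),"shell_large":(.586,.275),"shell_largest":(.512,.41),"nest_small":(.446,-.167),"nest_medium":(.37,.276),"nest_large":(.474,0),"nest_largest":(.43,.145)}
P=[bot.grab_frame(n) for n in("top","side")]
for k,g in G.items(): print(k,g,[np.round(fit2(p,k,g),4).tolist() for p in P])
E
```

```text
shell_small (0.629, -0.13) [[0.632, -0.1346, 45.0], [0.6365, -0.1133, 31.0]]
shell_medium (0.66, 0.006) [[0.6683, 0.0042, 118.0], [0.6699, 0.0182, 69.0]]
shell_large (0.586, 0.275) [[0.5913, 0.278, 234.0], [0.5945, 0.3095, 81.0]]
shell_largest (0.512, 0.41) [[0.5152, 0.4191, 395.0], [0.5168, 0.4552, 117.0]]
nest_small (0.446, -0.167) [[0.4418, -0.1681, 571.0], [0.4414, -0.1671, 638.0]]
nest_medium (0.37, 0.276) [[0.3695, 0.2759, 843.0], [0.3678, 0.2782, 406.0]]
nest_large (0.474, 0) [[0.4764, 0.0, 1196.0], [0.4752, 0.0, 891.0]]
nest_largest (0.43, 0.145) [[0.4303, 0.1452, 1592.0], [0.4301, 0.1471, 879.0]]
```

```bash
sed -i 's/return least_squares.*/s=least_squares(lambda s:model_c(p,name,np.array(guess)+(s-1)*.1)-best,[1.,1.],diff_step=.02).x;return np.array(guess)+(s-1)*.1/; s/^    x=least_squares.*/    s=least_squares(lambda s:model_c(p,name,np.array(guess)+(s-1)*.1)-c[i],[1.,1.],diff_step=.02).x;x=np.array(guess)+(s-1)*.1/' h.py
cat >> h.py <<'E'
def pick(xy,z,phi):
    q=quat(phi);bot.move_to([*xy,.15],q);bot.move_straight([*xy,z],feed=.12);bot.grasp()
    s=bot.sense();print("grip",s["opening"],s["gripper_force"],s["time_s"])
    bot.move_straight([*xy,z+.09],feed=.15)
def place(xy,z,phi):
    q=quat(phi);bot.move_to([*xy,z+.07],q);bot.move_straight([*xy,z+.015],feed=.12);bot.move_straight([*xy,z+.0045],feed=.02)
    bot.hold(.2);s=bot.sense();print("place",np.round(s["ft_force"],1),s["gripper_force"])
    bot.release();bot.move_straight([*xy,z+.1],feed=.12);print(bot.sense()["time_s"])
E
python3 - <<'E'
from h import *
P=[bot.grab_frame(n) for n in("top","side")]
for k,g in {"shell_medium":(.66,.006),"nest_large":(.474,.001),"nest_small":(.446,-.167)}.items(): print(k,[np.round(f(p,k,g),4).tolist() if f(p,k,g) is not None else 0 for p in P for f in(fit,fit2)])
bot.release()
a=(.4302,.1455);phi=np.radians(30)
pick((.5115,.4105),.024,phi)
p=bot.grab_frame("side");cv2.imwrite("pics/held.png",p["frame"][:,:,::-1])
place(a,.024,phi)
bot.move_to([.586,.2745,.15],quat(np.radians(15)))
for n in("top","side"):
    p=bot.grab_frame(n);cv2.imwrite(f"pics/{n}1.png",p["frame"][:,:,::-1])
    r=fit(p,"shell_largest",a);print(r,[np.round(d["point"],3) for d in bot.landmark_of("shell_largest",p)])
E
```

```text
shell_medium [[0.6626, 0.0032], [0.6664, 0.004, 130.0], [0.6612, 0.0044], [0.673, 0.0287, 70.0]]
nest_large [[0.4746, -0.0005], [0.4763, -0.0004, 1195.0], [0.4747, -0.0004], [0.4754, 0.001, 892.0]]
nest_small [[0.4409, -0.165], [0.4418, -0.1681, 571.0], [0.4403, -0.1674], [0.4414, -0.1671, 635.0]]
grip 0.6217050700681148 63.40731739997864 5.775
place [-1.2 -0.6  5. ] 63.49349856376648
10.5083
[0.42952855 0.14578578] [array([0.427, 0.145, 0.004])]
[0.4270982  0.15042167] [array([0.432, 0.146, 0.002]), array([ 0.479,  0.002, -0.   ])]
```

View pics/side1.png

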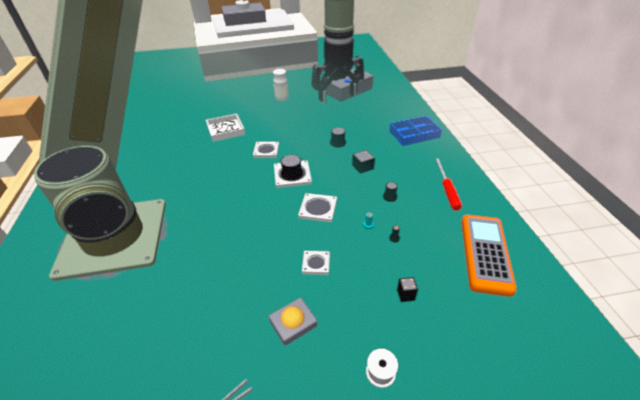

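The largest shell stands upright in its nest at (291,168), roughly centred. Next, the large and medium shells.

Run:
```python
from h import *
N={"large":(.4752,-.0001),"medium":(.3685,.276)}
for k,s,z,d in(("large",(.586,.2745),.0255,15),("medium",(.6615,.0042),.027,30)):
    phi=np.radians(d);pick(s,z,phi);place(N[k],z,phi)
bot.move_to([.629,-.1335,.15],quat(np.pi/4))
for n in("top","side"):
    p=bot.grab_frame(n);cv2.imwrite(f"pics/{n}2.png",p["frame"][:,:,::-1])
    for k in N: print(k,fit(p,"shell_"+k,N[k]),[np.round(d["point"],3) for d in bot.landmark_of("shell_"+k,p)])
    print(fit(p,"shell_small",(.629,-.133)),[np.round(d["point"],3) for d in bot.landmark_of("shell_small",p)])
```

```text
grip 0.473827651012279 60.6625235080719 13.5583
place [-2.2 -0.5  5.7] 60.937031507492065
18.4
grip 0.313383853971561 59.01312053203583 20.9167
place [-0.9 -0.3 -0.4] 59.06310439109802
26.1833
large [ 0.47446579 -0.00312926] [array([ 0.477, -0.003,  0.003])]
medium [0.36986704 0.27669758] [array([0.375, 0.276, 0.005]), array([ 0.603, -0.277, -0.006])]
None []
large [0.47543226 0.00374416] [array([0.474, 0.002, 0.004]), array([0.366, 0.274, 0.004])]
medium [0.3661797  0.28276879] [array([0.365, 0.273, 0.001])]
[ 0.62582876 -0.13209702] [array([ 0.581, -0.079, -0.   ]), array([ 0.626, -0.13 ,  0.001])]
```

View pics/side2.png

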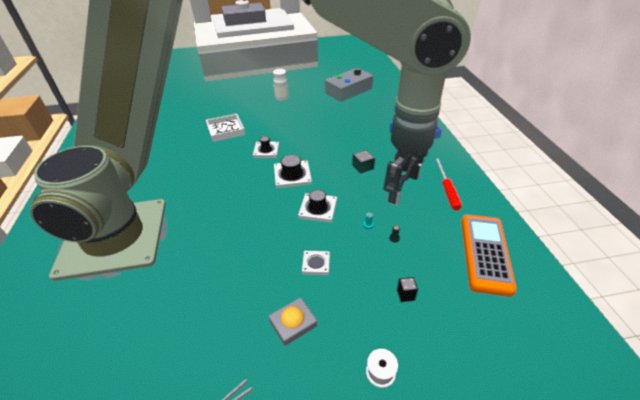

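Large at (318,203) and medium at (265,145) both stand in their nests. Last, the small black shell at (395,233).

Run:
```python
from h import *
phi=np.pi/4;n=(.4413,-.1672)
pick((.628,-.132),.028,phi);place(n,.028,phi)
bot.move_straight([*n,.25],feed=.15);bot.move_to([.25,.45,.3],quat(np.pi/4));bot.hold(.5)
ims=[]
for c in("top","side"):
    p=bot.grab_frame(c);u,v=project(p,np.array([[.43,.05,0]]))[0].astype(int)
    ims.append(cv2.resize(p["frame"][v-100:v+100,u-110:u+110,::-1],(400,364),interpolation=cv2.INTER_CUBIC))
    print(fit(p,"shell_small",n),[np.round(d["point"],3) for d in bot.landmark_of("shell_small",p)])
cv2.imwrite("pics/end.png",np.hstack(ims));print(bot.sense()["time_s"])
```

```text
grip 0.15819604307326562 58.5701322555542 30.725
place [0.4 0.3 0.1] 58.59061539173126
35.3833
[ 0.44098814 -0.16671272] [array([ 0.443, -0.168,  0.006]), array([ 0.576, -0.077,  0.001])]
[ 0.44054821 -0.16282864] [array([ 0.443, -0.171,  0.004]), array([ 0.583, -0.077,  0.003])]
39.4583
```

View pics/end.png

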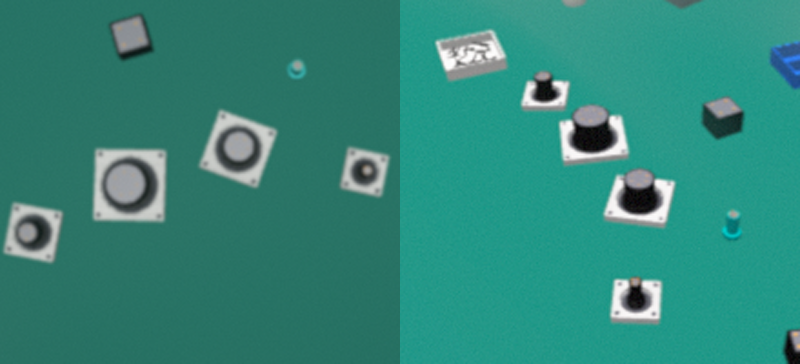

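All four shells stand upright inside their pockets in both views: crop px (126,184), (238,147), (30,232) and (366,171) in the top view. The visible square connector hasn't moved.

```bash
python3 -c "
from workcell import bot
print(bot.finish_job())"
```

```text
the job is handed in; nothing more can be done
None
```

I loaded all four round shells into their matching nests, biggest first, and handed the job in at about 39 s of the 118 s allowed; the final pictures show all four upright in their pockets, but the hand-in returned no verdict.

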